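Hook and snap the relay module onto the sloped rail

TASK

Pick up the blue relay module lying on the bench, hook its fixed lip under the upper flange of the steel rail on the sloped stand, and tilt it down until its orange foot clip snaps under the lower flange, so that it sits fully home, flat on the rail, between the black module and the end stop on the left. Work gently, by feel, without forcing it against the rail, and leave the other things on the bench where they are.

Things in the scene. Friction and masses are not known exactly. Their poses are not given: they have to be found in the camera images.
- module: Blue relay module, loose, 0.13 to 0.21 kg, lying on its back. Origin: middle of its back plane, the face that comes to rest on the rail; now 8.2 mm over the bench. z: out of the front (up as it lies); x: to the lip end; y: width. 36 mm wide at every height: grasp across y. Length 70 mm up to z = 30 mm; step above, x = -24 to 24 mm, has a flat front at z = 45 mm.
- lip (a point): Tip of the module's rigid lip, underside: x = 14.6, y = 0, z = -8.2 mm in the module's frame. Lip: a wall under the +x end, inner face x = 18, outer x = 23 mm, 8.2 mm deep, 30 mm wide; from its foot a jaw points to -x, to x = 14.6 mm, z = -8.2 to -4.2 mm. The slot over the jaw, 4.2 mm high and 3.4 mm deep, takes the rail's flange.
- module_clip (a joint): Orange sprung clip under the module's foot (-x) end: 0 out, up to 0.0045 m pushed in (to -x). Its nose ends in a tip at x = -15.8, z = -4.2 mm; a 42 degree ramp runs from it down to z = -8.2 mm. Pressed down on the rail's lower edge it is pushed in, then snaps out under the flange: 6 to 13 N, pressed slowly on the front over it. More than 20 N is forcing it.
- stand: Grey sheet-metal stand, fixed, 107 x 200 mm on the bench, highest edge of its sloped face 33 mm. Origin: underside, near the middle. Carries the face, rail, end stops and a black module.
- panel: The stand's face, sloped 0.2 rad. Origin: rail's nominal middle, in its flanges' nominal outer plane, 40 mm over the bench. x up the slope (away from the robot), y along the rail, z square out. Grey face at z = -18 mm. The blue module fits turned like this frame: hook it with its foot end raised about 0.3 rad, then turn it down about the upper flange's edge.
- rail_end (a point): Nominal left end of the steel hat rail, x = 0, y = 95, z = 0 mm of the panel frame. Flanges nominally to x = -17.5 and 17.5 mm, z = -2.3 to 0, standing 4.6 mm out over the side walls. The rail, on packing in slotted holes, is really up to 5 mm further up or down the slope and up to 2.5 mm higher or lower off the face than the poses say: feel for it. It does not shift.
- free_stretch (a point): Middle of the rail's free stretch (y = 11.5, z = 0 mm of the panel frame), where the blue module belongs; anywhere along the stretch will do. It runs from the black module on the rail (y = -87 to -64 mm, 45 mm high) to the end stop at the left (y = 87 to 95 mm, 9 mm high).
- crucible: Bystander: white porcelain crucible with lid, 43 mm wide, 46 mm tall. Origin in the middle of its underside. Leave it alone.
- vial_a: Bystander: small vial with a green cap, 22 mm wide, 45 mm tall. Origin in the middle of its underside. Leave it alone.
- sachet_1: Bystander: flat sachet with a red stripe, 48x68x9 mm. Origin in the middle of its underside. Leave it alone.
- sachet_2: Bystander: flat sachet with a green stripe, 48x68x9 mm. Origin in the middle of its underside. Leave it alone.
- timer: Bystander: white lab timer with two or three keys lying flat, 58x66x18 mm. Origin in the middle of its underside. Leave it alone.
Mind the look-alikes: they are no part of the job. Several things have the shape of the module; the one meant has the colours described above.

How it is judged:
On the way:
1. the module's lip is down past the upper flange of the rail while its foot end is still raised (z of lip in the frame of panel between -0.019 and -0.003 m and x of lip in the frame of panel between 0.002 and 0.035 m and angle between the z axis of module and the z axis of panel, either way round above 0.12 rad and y of lip in the frame of panel between -0.055 and 0.075 m), for 0.1 s.
At the end, for the whole second after the job is handed in: Blue module at rest on the rail between the black module and the end stop on the left, lip end up the slope: parallel to the rail's face within 0.05 rad, back plane within 4 mm and middle within 9 mm of the panel frame's (the rail's own play included), clip out (under 1 mm) beneath the lower flange (z of module in the frame of panel between -0.004 and 0.004 m and x of module in the frame of panel between -0.009 and 0.009 m and y of module in the frame of panel between -0.05 and 0.072 m and x of lip in the frame of panel above 0.003 m and angle between the z axis of module and the z axis of panel, either way round below 0.05 rad and value of joint module_clip below 0.001 m and linear speed of module below 0.02 m/s); the robot touches nothing.
It fails at once if the module is forced against the rail or stand with more than 28 N (contact force between module and stand above 28 N).
It fails at once if the robot presses on the stand or rail with more than 20 N (contact force between any of the arm, the fingers and stand above 20 N).
It fails at once if another thing on the bench is moved by more than 2.5 cm (distance of any of crucible, vial_a, sachet_1, sachet_2, timer from where it was at the start of the episode above 0.025 m).
It also fails if it takes over 58 s, if anything falls off the work surface, if the arm or the gripper's body presses on something with over 40 N, if the wrist force passes 120 N, or if a joint passes its speed limit or range.

ROBOT

A 7-joint arm with a two-finger parallel gripper is mounted at the origin on a cart in front of the work surface, level with it; the furniture and walls round the work are solid. World frame = base frame: x ahead of the robot, y to its left, z up, the work surface at z = 0. Lengths are in m, angles in rad, forces in N, time in s.
With the tool pointing down it reaches from about 0.4 to 0.85 m from the base axis. Payload 4.4 kg.
Tool frame: the origin (TCP) lies midway between the tips of the shut fingers; the grasp point (between the pads) lies 19 mm behind it; z points along the fingers, y is the line along which they close (so a half turn about z gives the same grasp; the last joint's range is limited). The gripper opens to 94 mm and grips with 3 to 60 N. Pads are 16 mm wide; open, the fingers measure 119 mm over their backs; the gripper's body (75 mm by 177 mm) begins 78 mm behind the grasp point.
Start: joints at [-1.304, 0.628, 0.038, 1.517, -0.027, 0.996, -0.02], TCP at [0.212, 0.614, 0.205] pointing down, gripper open.
Joint ranges: [-3.06, 3.06], [-0.37, 2.12], [-1.25, 1.32], [0.18, 2.47], [-1.1, 4.24], [0.23, 1.98], [-2.94, 2.94]. Speed limits (rad/s): [2.57, 2.57, 3.14, 3.14, 3.14, 3.14, 3.14].

INTERFACE

Orientations are given as a unit quaternion [x, y, z, w].
In Python, from bench import manip, eyes, hand_in gives the robot as it stands.
- The arm moves only by the shell command python3 -m inch 'ROWS'. ROWS is JSON, a list of rows, each a list of 7 numbers: the turn, a rotation vector about the world's x, y, z in rad, then the shift along the world's x, y, z in cm, then the closure, from 0 (fully open) to 1 (shut). In form: [[ax, ay, az, dx, dy, dz, claw], ...]. A call has 1 to 8 rows; each row is the pose to reach, as a shift and turn from the pose commanded when the call began; what a row does not reach only later rows make up. A row lasts 1/10 s, in which the tool goes at most 50 mm and 8.59 degrees, less where a joint would pass 70% of its speed; a pose out of reach is approached as far as the arm can. A call with a gripper value outside its range is refused whole. The fingers move at their own pace and stop on an object; the grip force is fixed at half the most. Time passes only in rows, so rows that repeat a pose let the fingers close. It gives the time, the measured TCP pose, the force, the opening and the grip force at its end, in the units of the state.
- manip.get_obs(): the state, without advancing time (a new reading comes with each control period).
- eyes.grab_frame(name): name is "scene" or "top"; returns the picture (420x560x3 uint8, red, green, blue); there is no depth.
- eyes.calibration(name): a dict with "fx", "fy", "cx", "cy" (pixels), "T" (4x4, takes a point from camera to world coordinates). Camera axes: x right, y down, z forward; pixel columns grow to the right and rows downward; lengths in m; the calibration is good to about 2 mm. A picture is of the moment at which its call begins. calibration takes no time and is no camera call.
- hand_in(): hands the job in; it is judged then, once.
The state is a dict: "t": time; "qpos": joint angles; "dq": joint speeds; "joint_efforts": joint torques, N m; "position": TCP position; "ee_rot": TCP orientation; "wrist_force": force on the tool from outside, world axes, zero at the start; "moment": the same for the moment, N m; "width": finger opening in m; "gripper_force": force on a finger pad.
Only numpy, scipy, OpenCV 4.12 (cv2) and the standard library are available. Lean on these libraries where they do the work, as an engineer would, in place of code of your own. Each camera call takes 0.05 s, during which the arm holds its last target. There are 200 camera calls.

## Working session

There is one attempt and no reset: what is moved stays moved. The work goes in short steps, Python scripts to look and compute and a shell command to move; the robot and the scene stay as the last step left them, time stands still between calls to the robot, and variables do not carry over. Pictures are saved under pics/ and viewed, at most 10 in all, crops included, and the job is handed in when it is done.

```bash
mkdir -p pics
python3 - <<'E'
from bench import manip, eyes
import cv2, json
for n in ("scene","top"):
    f=eyes.grab_frame(n); cv2.imwrite(f"pics/{n}0.png",f[:,:,::-1])
    c=eyes.calibration(n); print(n,c)
print(manip.get_obs())
E
```

```text
scene {'fx': 395.21241093534996, 'fy': 395.21241093534996, 'cx': 275.8070425266579, 'cy': 206.1090282682753, 'T': array([[ 0.84742024, -0.37132637,  0.37946761,  0.23082893],
       [-0.53091993, -0.59500131,  0.60340489, -0.27750682],
       [ 0.00172358, -0.71280443, -0.70136073,  0.70466288],
       [ 0.        ,  0.        ,  0.        ,  1.        ]])}
top {'fx': 439.9045705885115, 'fy': 439.9045705885115, 'cx': 288.83449188856014, 'cy': 211.31167001929342, 'T': array([[ 0.00513744, -0.99380425,  0.11102577,  0.46985152],
       [-0.99987701, -0.00345993,  0.01529662,  0.26133987],
       [-0.01481771, -0.1110907 , -0.9936998 ,  1.08855912],
       [ 0.        ,  0.        ,  0.        ,  1.        ]])}
{'t': 0.1, 'qpos': array([-1.30381525,  0.62923468,  0.03845602,  1.51825426, -0.02698899,
        0.99629512, -0.0200103 ]), 'dq': array([ 0.00062217, -0.00559026, -0.00034028, -0.00239257, -0.00241938,
       -0.00026292,  0.00078391]), 'joint_efforts': array([ 3.76881319e-03, -5.50781894e+01,  1.14759117e+00, -1.87114477e+01,
       -5.20774943e-02,  1.92001200e-02,  4.76906757e-05]), 'position': array([0.21212458, 0.61378649, 0.20466297]), 'ee_rot': array([ 1.65630227e-01,  9.86187573e-01, -8.27462651e-04, -1.23094310e-04]), 'wrist_force': array([ 0.30710063, -0.80060467, -0.08744541]), 'moment': array([ 0.00440269, -0.03136859, -0.03911336]), 'gripper_force': 0.0, 'width': 0.0940966178701728}
```

View pics/scene0.png

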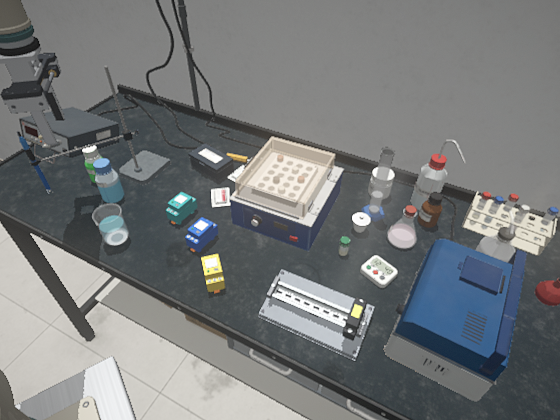

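View pics/top0.png

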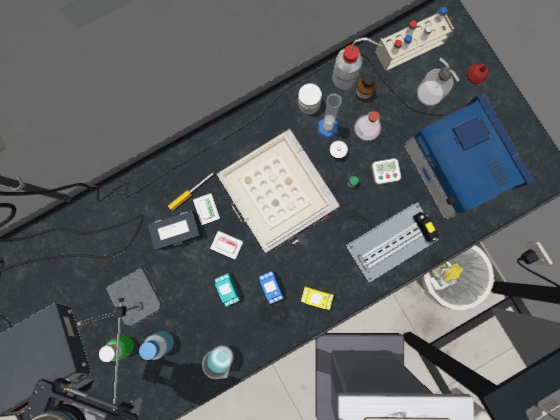

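The blue module could be confused with the teal one (top view 228,290) or the yellow one (318,298). The one that fits the description is blue, at top (271,288) and scene (201,233). The stand is at top (392,242), with the black module at its right end (427,228). I'll check this in a close crop.

Run:
```python
import cv2, numpy as np
t=cv2.imread("pics/top0.png"); s=cv2.imread("pics/scene0.png")
R=lambda im,x,y,w,h,k:cv2.resize(im[y:y+h,x:x+w],None,fx=k,fy=k,interpolation=cv2.INTER_CUBIC)
a=R(t,245,262,54,54,7); b=R(s,180,208,54,54,7)
c=R(t,340,195,108,54+26,3.5); c=cv2.resize(c,(378,280)); 
d=cv2.resize(R(s,255,262,125,93,3),(378,280))
im=np.vstack([np.hstack([a,b])[:,:],])
cv2.imwrite("pics/crop1.png",np.vstack([cv2.resize(im,(640,320)),cv2.resize(np.hstack([c,d]),(640,237))]))
```

```text
(no output)
```

View pics/crop1.png

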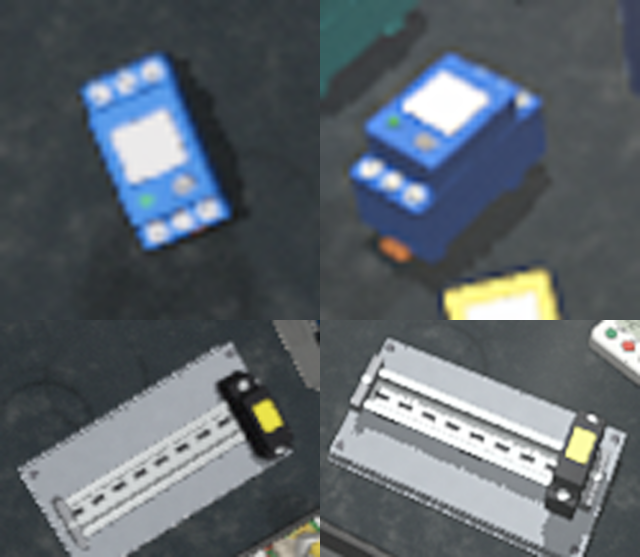

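The crop confirms it: a blue body with the orange foot at its lower end (scene ~(195,257)), so the lip end is up in the top view. The stand's plate is seen whole. Next I'll measure it.

```bash
cat > h.py <<'E'
import numpy as np, cv2
from scipy.spatial.transform import Rotation as R
from bench import manip, eyes
def ray(n,p,z):
    c=eyes.calibration(n); T=c["T"]; d=T[:3,:3]@[(p[0]-c["cx"])/c["fx"],(p[1]-c["cy"])/c["fy"],1]
    return T[:3,3]+d*(z-T[2,3])/d[2]
def pix(n,P):
    c=eyes.calibration(n); q=np.linalg.inv(c["T"])@np.append(P,1); return np.array([c["fx"]*q[0]/q[2]+c["cx"],c["fy"]*q[1]/q[2]+c["cy"]])
def big(m): return max(cv2.findContours(m,cv2.RETR_EXTERNAL,cv2.CHAIN_APPROX_NONE)[0],key=cv2.contourArea)
E
python3 - <<'E'
from h import *
for n,roi,mr in (("top",(335,190,450,295),(250,265,295,312)),("scene",(250,262,385,358),(182,212,222,256))):
    im=cv2.imread(f"pics/{n}0.png"); hsv=cv2.cvtColor(im,cv2.COLOR_BGR2HSV)
    x0,y0,x1,y1=mr; s=hsv[y0:y1,x0:x1]
    m=cv2.inRange(s,(100,110,60),(130,255,255)); c=cv2.convexHull(big(m))+[x0,y0]
    r=cv2.minAreaRect(c.astype(np.float32)); b=cv2.boxPoints(r); print(n,"mod",r)
    if n=="top":
        w=[ray(n,p,.04)[:2] for p in b]; print(np.round(w,4),np.mean(w,0)); 
        for i in range(2):
            e=w[i+1]-w[i]; print("edge",np.linalg.norm(e),np.arctan2(e[1],e[0]))
    # white label centre
    wm=cv2.inRange(s,(0,0,190),(180,60,255)); lc=big(wm); M=cv2.moments(lc); p=(M["m10"]/M["m00"]+x0,M["m01"]/M["m00"]+y0); print("label",p,ray(n,p,.0532))
    x0,y0,x1,y1=roi; s=hsv[y0:y1,x0:x1]
    m=cv2.inRange(s,(0,0,85),(180,60,255)); m=cv2.morphologyEx(m,cv2.MORPH_OPEN,np.ones((3,3)))
    c=big(m); q=cv2.approxPolyN(cv2.convexHull(c),4).reshape(-1,2)+[x0,y0]; print("stand",cv2.contourArea(c),q.tolist())
    for p in q: print("  hi",ray(n,p,.0332)[:2].round(4),"lo",ray(n,p,.0115)[:2].round(4))
E
```

```text
top mod ((270.4137878417969, 287.0344543457031), (30.82542610168457, 17.08397102355957), 68.19859313964844)
[[0.4332 0.3525]
 [0.4483 0.3151]
 [0.3818 0.2876]
 [0.3669 0.3247]] [0.40755848 0.31998419]
edge 0.04028446696726124 -1.1874724951064197
edge 0.07193106202099543 -2.749225901691655
label (269.682261208577, 286.28265107212474) [0.40993137 0.32092373 0.0532    ]
stand 3243.5 [[430, 245], [369, 283], [345, 245], [420, 198]]
  hi [ 0.5082 -0.0592] lo [ 0.509  -0.0658]
  hi [0.4178 0.0871] lo [0.4168 0.0835]
  hi [0.5072 0.143 ] lo [0.508  0.1405]
  hi [ 0.6212 -0.0386] lo [ 0.6243 -0.0448]
scene mod ((200.52236938476562, 232.94088745117188), (24.474607467651367, 34.874900817871094), 47.290611267089844)
label (200.71333333333334, 225.01333333333332) [0.40851874 0.3208669  0.0532    ]
stand 8314.5 [[394, 262], [356, 357], [269, 357], [223, 262]]
  hi [0.717  0.0244] lo [0.7327 0.0342]
  hi [ 0.5135 -0.0922] lo [ 0.5226 -0.0863]
  hi [ 0.3847 -0.0117] lo [ 0.3897 -0.0031]
  hi [0.4097 0.2164] lo [0.4155 0.2323]
```

Run:
```python
from h import *
A=[]
for n,x,y,w,h in (("top",338,195,110,93),("scene",252,262,128,108)):
    im=cv2.imread(f"pics/{n}0.png")[y:y+h,x:x+w]; k=5.0 if n=="top" else 4.3
    im=cv2.resize(im,(550,464),interpolation=cv2.INTER_CUBIC)[:, :]
    k=550/w; im=im.copy()
    for i in range(0,w,20): cv2.putText(im,str(x+i),(int(i*k),10),0,.35,(0,255,255),1); cv2.line(im,(int(i*k),0),(int(i*k),4),(0,255,255),1)
    for i in range(0,h,20): cv2.putText(im,str(y+i),(0,int(i*k)+4),0,.35,(0,255,255),1)
    A.append(cv2.resize(im,(400,337)) if 0 else im)
cv2.imwrite("pics/st_top.png",A[0]); cv2.imwrite("pics/st_sc.png",A[1])
```

```text
(no output)
```

View pics/st_top.png

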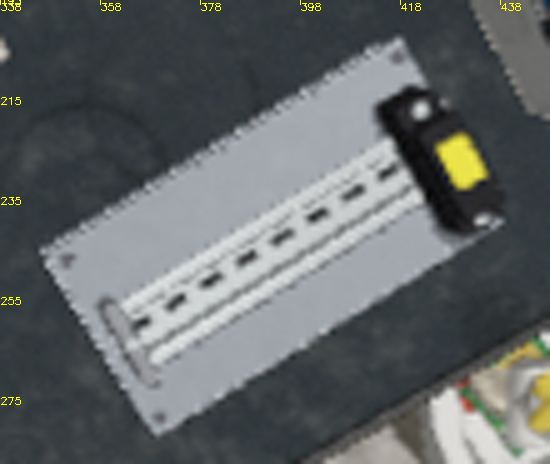

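View pics/st_sc.png

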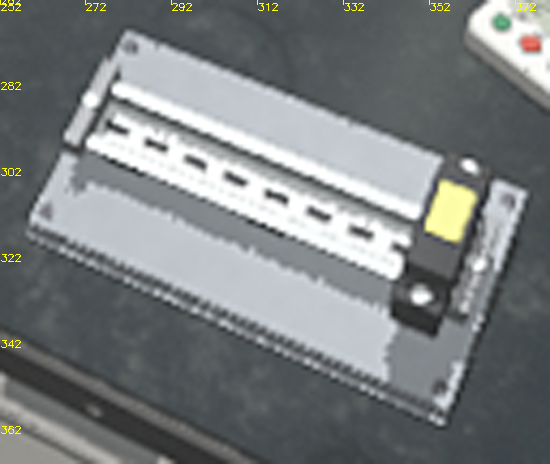

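The top crop gives plate corners at about (418.4,202.6), (346.4,245.4), (369.6,282) and (438.6,239). The scene crop gives (281.1,269.7), (374.2,306.7), (355.1,357.5) and (259.4,315). The rail flanges and end stop show clearly in both.

```bash
cat >> h.py <<'E'
C=dict(top=[(418.4,202.6),(346.4,245.4),(438.6,239),(369.6,282)],scene=[(374.2,306.7),(281.1,269.7),(355.1,357.5),(259.4,315)])
def rp(n,px,P0,Rp,z):  # pixel onto panel plane z
    c=eyes.calibration(n); T=c["T"]; d=T[:3,:3]@[(px[0]-c["cx"])/c["fx"],(px[1]-c["cy"])/c["fy"],1]
    a=Rp.T@(T[:3,3]-P0); b=Rp.T@d; return (a+b*(z-a[2])/b[2])*1000
E
python3 - <<'E'
from h import *
# body corner order: hi-right, hi-left, lo-right, lo-left in heading frame rel. plate centre
B=np.array([[.0535,-.1],[.0535,.1],[-.0535,-.1],[-.0535,.1]])
def fit(W):
    W=np.array(W); b=B-B.mean(0); w=W-W.mean(0); a=np.arctan2((b[:,0]*w[:,1]-b[:,1]*w[:,0]).sum(),(b*w).sum())
    r=np.array([[np.cos(a),-np.sin(a)],[np.sin(a),np.cos(a)]]); return a,W.mean(0),(W-W.mean(0)-b@r.T)
L=[]
for n in C:
    a,c,e=fit([ray(n,p,z)[:2] for p,z in zip(C[n],(.0332,.0332,.0115,.0115))]); print(n,a,c,(e*1000).round(1).tolist()); L.append((a,*c))
a,cx,cy=np.mean(L,0); h=np.array([np.cos(a),np.sin(a)])
P0=np.array([cx,cy,.04]); P0[:2]-=h*.0036
Rp=(R.from_euler('z',a)*R.from_euler('y',-.2)).as_matrix(); print("yaw",a,"P0",P0,"Rp",Rp.round(4).tolist())
T=lambda u,v:(338+u/5,195+v/5); S=lambda u,v:(252+u/4.297,262+v/4.297)
for nm,n,p in (("up","top",T(125,300)),("up","top",T(385,142)),("lo","top",T(155,368)),("lo","top",T(425,205)),("up","scene",S(118,80)),("up","scene",S(420,203)),("lo","scene",S(88,148)),("lo","scene",S(395,278))): print(nm,n,rp(n,p,P0,Rp,0).round(1))
E
```

```text
top 0.5495811396244078 [0.51477075 0.02503971] [[-2.7, -2.2], [-1.9, 1.4], [2.3, 1.1], [2.3, -0.3]]
scene 0.5572292197708997 [0.51243845 0.02322648] [[-2.5, -0.8], [-1.7, -2.0], [0.7, 3.8], [3.5, -1.0]]
yaw 0.5534051796976538 P0 [0.51054194 0.02224098 0.04      ] Rp [[0.8338, -0.5256, -0.169], [0.5151, 0.8507, -0.1044], [0.1987, -0.0, 0.9801]]
up top [19.3 82.   0. ]
up top [ 18.1 -63.1   0. ]
lo top [-16.3  86.2   0. ]
lo top [-18.3 -64.8   0. ]
up scene [20.3 87.2  0. ]
up scene [ 20.9 -59.7   0. ]
lo scene [-15.3  85.4   0. ]
lo scene [-14.7 -61.2   0. ]
```

```bash
python3 -m inch '[[0,0,0.72,19.5,-29.4,-9,0.35],[0,0,0.72,19.5,-29.4,-9,0.35],[0,0,0.72,19.5,-29.4,-9,0.35],[0,0,0.72,19.5,-29.4,-9,0.35],[0,0,0.72,19.5,-29.4,-9,0.35],[0,0,0.72,19.5,-29.4,-9,0.35],[0,0,0.72,19.5,-29.4,-9,0.35],[0,0,0.72,19.5,-29.4,-9,0.35]]'; python3 -m inch '[[0,0,0,0,0,0,0.35],[0,0,0,0,0,0,0.35],[0,0,0,0,0,0,0.35]]'
python3 - <<'E'
from h import *
o=manip.get_obs(); print(o["position"],o["ee_rot"],o["t"],o["wrist_force"],o["moment"],o["width"])
ims=[]
for n in ("top","scene"):
    f=eyes.grab_frame(n)[:,:,::-1]; u,v=pix(n,[.4075,.32,.03]).astype(int); ims.append(cv2.resize(f[v-45:v+45,u-45:u+45],(390,390),interpolation=cv2.INTER_CUBIC))
cv2.imwrite("pics/above.png",np.hstack(ims))
E
```

```text
t: 0.9
position: [0.4098, 0.3135, 0.114]
ee_rot: [-0.188, 0.982, -0.003, -0.001]
wrist_force: [-0.3, -0.6, 0.4]
width: 0.0611
gripper_force: 0.0
t: 1.2
position: [0.4062, 0.3229, 0.1159]
ee_rot: [-0.194, 0.981, 0.001, 0.0]
wrist_force: [0.2, 0.8, 0.3]
width: 0.061
gripper_force: 0.0
[0.4062083  0.32293664 0.11590473] [-1.94099485e-01  9.80981378e-01  9.37050584e-04  2.18838117e-04] 1.2 [0.21214005 0.83194088 0.25860637] [0.0378684  0.0405999  0.00905682] 0.06100314453441063
```

View pics/above.png

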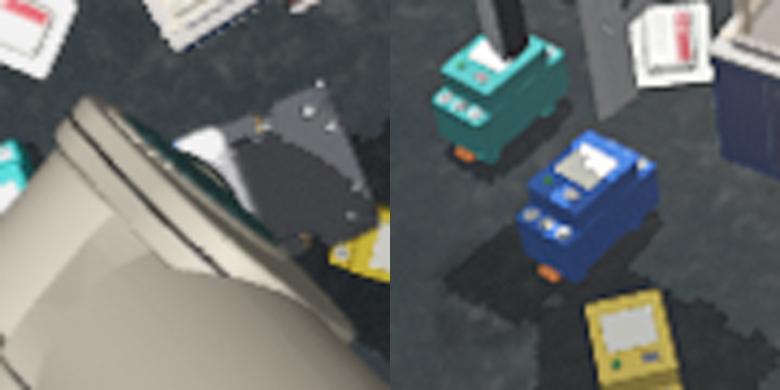

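The blue module lies free below the tool, with its orange foot toward the robot (about 550,272 in the right half). The fingers straddle it from above, so I'll descend and grip.

```bash
python3 -m inch '[[0,0,0,0,0,-3,0.35],[0,0,0,0,0,-6,0.35],[0,0,0,0,0,-8,0.35],[0,0,0,0,0,-9,0.35],[0,0,0,0,0,-10,0.35],[0,0,0,0,0,-10,0.35],[0,0,0,0,0,-10,0.35]]'; python3 -m inch '[[0,0,0,0,0,0,1],[0,0,0,0,0,0,1],[0,0,0,0,0,0,1],[0,0,0,0,0,0,1],[0,0,0,0,0,0,1],[0,0,0,0,0,0,1],[0,0,0,0,0,0,1]]'
```

```text
t: 2.0
position: [0.4076, 0.3209, 0.016]
ee_rot: [-0.193, 0.981, 0.0, 0.0]
wrist_force: [-0.6, 0.2, 0.1]
width: 0.0608
gripper_force: 0.0
t: 2.7
position: [0.4076, 0.3206, 0.0159]
ee_rot: [-0.192, 0.981, 0.0, 0.0]
wrist_force: [-0.3, 0.2, 5.1]
width: 0.0359
gripper_force: 30.0
```

```bash
cat >> h.py <<'E'
P0=np.array([.51054,.02224,.04]); YAW=.5534
Rp=R.from_euler('z',YAW)*R.from_euler('y',-.2)
TM=np.array([0,0,.0077])  # TCP in module frame
F=R.from_matrix([[-1,0,0],[0,1,0],[0,0,-1]])  # tool axes in module frame
def goal(tilt,mpt,ppt):
    """TCP pose with module tilted (foot up) and module point mpt at panel point ppt (mm)"""
    Rm=Rp*R.from_euler('y',tilt); return P0+Rp.apply(np.array(ppt)/1000)+Rm.apply(TM-np.array(mpt)/1000), Rm*F
def delta(g,cmd=None):
    o=manip.get_obs(); p,q=(o["position"],R.from_quat(o["ee_rot"])) if cmd is None else cmd
    print("turn",(g[1]*q.inv()).as_rotvec().round(4),"shift cm",((g[0]-p)*100).round(2))
def st(off=0):
    """module state in panel frame from TCP pose"""
    o=manip.get_obs(); q=R.from_quat(o["ee_rot"])*F; m=o["position"]-q.apply(TM); rel=Rp.inv()*q
    print("t",o["t"],"tilt",rel.as_rotvec().round(3),"mod",(Rp.inv().apply(m-P0)*1000).round(1),"lip",(Rp.inv().apply(m+q.apply([.0146,0,-.0082])-P0)*1000).round(1),"Fpanel",Rp.inv().apply(o["wrist_force"]).round(1),"w",round(o["width"],4),"mom",Rp.inv().apply(o["moment"]).round(2))
E
python3 - <<'E'
from h import *
st(); delta(goal(.3,(14.6,0,-8.2),(24,11.5,15)))
E
```

```text
t 2.7 tilt [-0.016  0.199 -0.166] mod [ 61.6 308.  -44.9] lip [ 74.1 305.5 -55.8] Fpanel [0.8 0.3 5. ] w 0.0359 mom [ 0.01  0.08 -0.05]
turn [-0.046   0.0898  0.1662] shift cm [ 10.34 -28.46   6.09]
```

```bash
python3 -m inch '[[0,0,0,0,0,2,1],[0,0,0,0,0,6,1],[0,0,0,0,0,11,1],[0,0,0,1,-3,13,1],[-0.02,0.05,0.08,3,-7,13,1],[-0.046,0.09,0.166,5,-11,13,1],[-0.046,0.09,0.166,6.5,-15,13,1],[-0.046,0.09,0.166,8,-19,13,1]]'; python3 -m inch '[[0,0,0,1,-4,0,1],[0,0,0,2,-7,0,1],[0,0,0,2.3,-9,0,1],[0,0,0,2.3,-9.5,0,1],[0,0,0,2.3,-9.5,-2,1],[0,0,0,2.3,-9.5,-4,1],[0,0,0,2.3,-9.5,-4,1],[0,0,0,2.3,-9.5,-4,1]]'
python3 - <<'E'
from h import *
st(); delta(goal(.3,(14.6,0,-8.2),(24,11.5,15)))
ims=[]
for n in ("top","scene"):
    f=eyes.grab_frame(n)[:,:,::-1]; u,v=pix(n,P0).astype(int); ims.append(cv2.resize(f[v-60:v+60,u-60:u+60],(400,400),interpolation=cv2.INTER_CUBIC))
cv2.imwrite("pics/pre.png",np.hstack(ims))
E
```

```text
t: 3.5
position: [0.4878, 0.1285, 0.1449]
ee_rot: [-0.273, 0.961, -0.014, -0.049]
wrist_force: [1.1, 0.1, -1.9]
width: 0.0357
gripper_force: 30.0
t: 4.3
position: [0.5098, 0.0365, 0.1054]
ee_rot: [-0.274, 0.961, -0.014, -0.049]
wrist_force: [-0.2, -0.0, -1.1]
width: 0.0356
gripper_force: 30.0
t 4.3 tilt [0.001 0.302 0.001] mod [17.4 12.5 55.4] lip [28.9 12.5 43.2] Fpanel [-0.4  0.1 -1. ] w 0.0356 mom [ 0.09 -0.14  0.01]
turn [ 0.0002 -0.0019 -0.0015] shift cm [ 0.12 -0.05 -2.87]
```

View pics/pre.png

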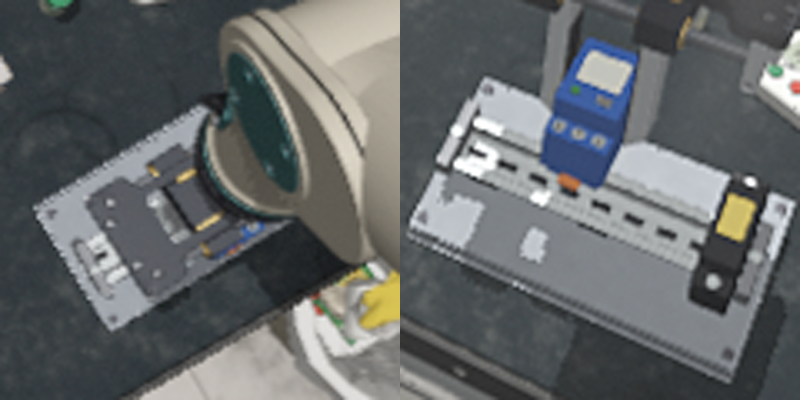

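The module is held over the free stretch, well clear of the black module (about 740,240 in the right half) and the end stop. I'll lower it slowly.

```bash
python3 -m inch '[[0,0,0,0.1,0,-1,1],[0,0,0,0.15,0,-2,1],[0,0,0,0.25,0,-3,1],[0,0,0,0.3,0.05,-3.5,1],[0,0,0,0.32,0.08,-3.8,1],[0,0,0,0.32,0.08,-4,1],[0,0,0,0.32,0.08,-4,1]]'
python3 -c "
from h import *
st(); delta(goal(.3,(14.6,0,-8.2),(24,11.5,-3)))"
```

```text
t: 5.1
position: [0.5134, 0.0362, 0.0653]
ee_rot: [-0.273, 0.961, -0.014, -0.049]
wrist_force: [0.1, 0.1, -1.7]
width: 0.0358
gripper_force: 30.0
t 5.1 tilt [-0.     0.301  0.   ] mod [12.3 10.3 15.5] lip [23.8 10.3  3.3] Fpanel [-0.2  0.1 -1.7] w 0.0358 mom [ 0.07 -0.17 -0.06]
turn [ 0.0007 -0.001  -0.    ] shift cm [ 0.06  0.17 -0.62]
```

```bash
python3 -m inch '[[0,0,0,0.02,0.01,-0.1,1],[0,0,0,0.03,0.02,-0.2,1],[0,0,0,0.05,0.03,-0.3,1],[0,0,0,0.07,0.04,-0.4,1],[0,0,0,0.08,0.05,-0.5,1],[0,0,0,0.08,0.05,-0.5,1]]'
python3 -c "
from h import *
st()"
python3 -m inch '[[0,0,0,0.02,0.01,-0.1,1],[0,0,0,0.03,0.02,-0.2,1],[0,0,0,0.05,0.03,-0.3,1],[0,0,0,0.05,0.03,-0.3,1]]'
python3 -c "
from h import *
st()"
```

```text
t: 5.7
position: [0.5143, 0.0367, 0.0604]
ee_rot: [-0.273, 0.961, -0.014, -0.049]
wrist_force: [0.2, -0.0, -1.0]
width: 0.036
gripper_force: 30.0
t 5.7 tilt [-0.     0.301 -0.   ] mod [12.3 10.3 10.5] lip [23.8 10.3 -1.7] Fpanel [-0.  -0.2 -1. ] w 0.036 mom [ 0.07 -0.2  -0.03]
t: 6.1
position: [0.5147, 0.037, 0.0573]
ee_rot: [-0.273, 0.961, -0.014, -0.049]
wrist_force: [0.9, 0.5, -1.4]
width: 0.0358
gripper_force: 30.0
t 6.1 tilt [-0.     0.301 -0.   ] mod [12.2 10.3  7.4] lip [23.7 10.3 -4.8] Fpanel [ 0.7 -0.1 -1.6] w 0.0358 mom [ 0.07 -0.15  0.03]
```

```bash
python3 -m inch '[[0,0,0,0.01,0.01,-0.06,1],[0,0,0,0.02,0.01,-0.12,1],[0,0,0,0.03,0.02,-0.18,1],[0,0,0,0.04,0.02,-0.24,1],[0,0,0,0.04,0.02,-0.24,1]]'
python3 -c "
from h import *
st()"
python3 -m inch '[[0,0,0,0.01,0.01,-0.06,1],[0,0,0,0.02,0.01,-0.12,1],[0,0,0,0.02,0.01,-0.12,1]]'
python3 -c "
from h import *
st()"
```

```text
t: 6.6
position: [0.5152, 0.0371, 0.055]
ee_rot: [-0.273, 0.961, -0.014, -0.049]
wrist_force: [0.4, 0.3, -2.0]
width: 0.0361
gripper_force: 30.0
t 6.6 tilt [-0.     0.301 -0.   ] mod [12.3 10.2  5. ] lip [23.8 10.2 -7.1] Fpanel [ 0.1 -0.  -2.1] w 0.0361 mom [ 0.06 -0.18 -0.07]
t: 6.9
position: [0.5154, 0.0372, 0.0544]
ee_rot: [-0.273, 0.961, -0.014, -0.049]
wrist_force: [-1.2, 0.6, 3.1]
width: 0.0361
gripper_force: 30.0
t 6.9 tilt [-0.     0.301 -0.   ] mod [12.3 10.2  4.3] lip [23.8 10.2 -7.8] Fpanel [-0.   1.1  3.1] w 0.0361 mom [ 0.2   0.26 -0.06]
```

Contact: the back rests on the flange edge and the lip is past it. I'll ease off slightly and slide along the module's −x until the wall touches.

```bash
python3 -m inch '[[0,0,0,0,0,0.03,1],[0,0,0,-0.09,-0.05,0.04,1],[0,0,0,-0.17,-0.1,0.05,1],[0,0,0,-0.25,-0.16,0.06,1],[0,0,0,-0.25,-0.16,0.06,1]]'
python3 -c "
from h import *
st()"
python3 -m inch '[[0,0,0,-0.09,-0.05,0.01,1],[0,0,0,-0.17,-0.1,0.02,1],[0,0,0,-0.17,-0.1,0.02,1]]'
python3 -c "
from h import *
st()"
```

```text
t: 7.4
position: [0.5137, 0.036, 0.0546]
ee_rot: [-0.273, 0.961, -0.014, -0.048]
wrist_force: [2.2, 1.7, 2.2]
width: 0.036
gripper_force: 30.0
t 7.4 tilt [-0.001  0.299  0.   ] mod [10.3 10.   5. ] lip [21.9 10.  -7.1] Fpanel [3.1 0.3 1.6] w 0.036 mom [ 0.15 -0.73 -0.05]
t: 7.7
position: [0.5116, 0.0348, 0.0548]
ee_rot: [-0.273, 0.961, -0.014, -0.048]
wrist_force: [2.7, 2.0, 1.6]
width: 0.0358
gripper_force: 30.0
t 7.7 tilt [-0.   0.3 -0. ] mod [ 8.  10.1  5.7] lip [19.5 10.1 -6.4] Fpanel [3.6 0.3 0.9] w 0.0358 mom [ 0.13 -0.81 -0.01]
```

```bash
python3 -m inch '[[0,0,0,-0.04,-0.03,0.02,1],[0,0,0,-0.12,-0.08,0.03,1],[0,0,0,-0.12,-0.08,0.03,1]]'
python3 -c "
from h import *
st()"
python3 -m inch '[[0,0,0,-0.08,-0.05,0.01,1],[0,0,0,-0.12,-0.08,0.01,1],[0,0,0,-0.12,-0.08,0.01,1]]'
python3 -c "
from h import *
st()"
```

```text
t: 8.0
position: [0.5101, 0.0338, 0.0551]
ee_rot: [-0.273, 0.961, -0.014, -0.048]
wrist_force: [1.0, 1.7, 2.5]
width: 0.0357
gripper_force: 30.0
t 8.0 tilt [-0.     0.301 -0.   ] mod [ 6.3 10.1  6.3] lip [17.8 10.1 -5.9] Fpanel [2.3 0.9 2.1] w 0.0357 mom [ 0.04 -0.72  0.01]
t: 8.3
position: [0.5093, 0.0333, 0.0551]
ee_rot: [-0.273, 0.961, -0.014, -0.048]
wrist_force: [3.0, 2.1, 1.7]
width: 0.0356
gripper_force: 30.0
t 8.3 tilt [-0.   0.3  0. ] mod [ 5.4 10.1  6.5] lip [16.9 10.1 -5.6] Fpanel [3.9 0.2 1. ] w 0.0356 mom [ 0.06 -1.04 -0.11]
```

```bash
python3 -m inch '[[0,0,0,-0.05,-0.03,0.01,1],[0,0,0,-0.09,-0.05,0.01,1],[0,0,0,-0.09,-0.05,0.01,1]]'
python3 -c "
from h import *
st()"
```

```text
t: 8.6
position: [0.5091, 0.0333, 0.0552]
ee_rot: [-0.273, 0.961, -0.014, -0.047]
wrist_force: [5.0, 2.4, -0.9]
width: 0.0357
gripper_force: 30.0
t 8.6 tilt [-0.     0.298  0.   ] mod [ 5.2 10.2  6.6] lip [16.8 10.2 -5.5] Fpanel [ 5.2 -0.6 -2. ] w 0.0357 mom [ 0.05 -1.53 -0.04]
```

Fx builds up while the motion stops, so the flange is seated against the lip's wall. Next I'll turn it down about the flange edge.

```bash
cat >> h.py <<'E'
def turn(to,mpt=(17.7,0,-1),extra=(0,0,0)):
    o=manip.get_obs(); q=R.from_quat(o["ee_rot"])*F; th=(Rp.inv()*q).as_rotvec()[1]
    piv=Rp.inv().apply(o["position"]-q.apply(TM)+q.apply(np.array(mpt)/1000)-P0)*1000; print("pivot",piv.round(1))
    for a in np.linspace(th,to,5)[1:]:
        p,r=goal(a,mpt,piv+np.array(extra)); s=(p-o["position"])*100; print(round(a,3),(R.from_rotvec(Rp.apply([0,a-th,0]))).as_rotvec().round(4),s.round(3))
E
python3 -c "
from h import *
turn(.2,extra=(.4,0,.2))"
```

```text
pivot [21.8 10.2  0.4]
0.274 [ 0.0129 -0.0209  0.    ] [ 0.009  0.005 -0.014]
0.249 [ 0.0259 -0.0419  0.    ] [-0.012 -0.007 -0.056]
0.225 [ 0.0388 -0.0628  0.    ] [-0.031 -0.019 -0.099]
0.2 [ 0.0517 -0.0838  0.    ] [-0.05  -0.031 -0.142]
```

```bash
python3 -m inch '[[0.013,-0.021,0,0.01,0.005,-0.014,1],[0.026,-0.042,0,-0.012,-0.007,-0.056,1],[0.026,-0.042,0,-0.012,-0.007,-0.056,1]]'
python3 -c "
from h import *
st()"
python3 -m inch '[[0.013,-0.021,0,-0.02,-0.012,-0.043,1],[0.026,-0.042,0,-0.038,-0.024,-0.086,1],[0.026,-0.042,0,-0.038,-0.024,-0.086,1]]'
python3 -c "
from h import *
st();turn(.13)"
```

```text
t: 8.9
position: [0.5083, 0.0329, 0.0546]
ee_rot: [-0.273, 0.962, -0.007, -0.024]
wrist_force: [5.2, 3.7, -2.9]
width: 0.0361
gripper_force: 30.0
t 8.9 tilt [-0.     0.249 -0.   ] mod [ 4.6 10.2  6.1] lip [16.7 10.2 -5.5] Fpanel [ 5.7  0.5 -4.1] w 0.0361 mom [ 0.03 -1.5  -0.07]
t: 9.2
position: [0.5077, 0.0326, 0.0538]
ee_rot: [-0.273, 0.962, 0.0, -0.0]
wrist_force: [4.4, 3.1, -2.8]
width: 0.036
gripper_force: 30.0
t 9.2 tilt [ 0.   0.2 -0. ] mod [ 4.2 10.3  5.4] lip [16.9 10.3 -5.6] Fpanel [ 4.7  0.3 -3.8] w 0.036 mom [ 0.16 -1.34 -0.07]
pivot [21.4 10.3  0.9]
0.183 [ 0.0092 -0.0149  0.    ] [-0.013 -0.008 -0.031]
0.165 [ 0.0185 -0.0299  0.    ] [-0.025 -0.016 -0.063]
0.148 [ 0.0277 -0.0448  0.    ] [-0.037 -0.023 -0.094]
0.13 [ 0.0369 -0.0598  0.    ] [-0.048 -0.03  -0.126]
```

Fz has gone below the weight alone, so the jaw is catching the underside of the flange and the lip is hooked. I'll continue down with a little relief.

```bash
python3 -m inch '[[0,0,0,0.04,0.025,-0.03,1],[0.009,-0.015,0,0.027,0.017,-0.06,1],[0.018,-0.03,0,0.015,0.009,-0.09,1],[0.018,-0.03,0,0.015,0.009,-0.09,1]]'
python3 -c "
from h import *
st();turn(.13)"
```

```text
t: 9.6
position: [0.5075, 0.0324, 0.0531]
ee_rot: [-0.273, 0.962, 0.004, 0.016]
wrist_force: [2.1, 2.2, 3.4]
width: 0.0357
gripper_force: 30.0
t 9.6 tilt [-0.001  0.167 -0.   ] mod [ 4.  10.3  4.7] lip [17.1 10.3 -5.8] Fpanel [3.6 0.8 2.7] w 0.0357 mom [ 0.36 -0.94 -0.1 ]
pivot [21.3 10.3  0.8]
0.158 [ 0.0048 -0.0078  0.    ] [-0.006 -0.004 -0.017]
0.148 [ 0.0097 -0.0156  0.    ] [-0.012 -0.008 -0.033]
0.139 [ 0.0145 -0.0234  0.    ] [-0.018 -0.012 -0.05 ]
0.13 [ 0.0193 -0.0312  0.    ] [-0.024 -0.016 -0.067]
```

```bash
python3 -m inch '[[0,0,0,0,0,0,0.5],[0,0,0,0,0,0,0.45],[0,0,0,0,0,0,0.45],[0,0,0,0,0,0,0.45]]'
python3 - <<'E'
from h import *
st()
ims=[]
for n in ("scene",):
    f=eyes.grab_frame(n)[:,:,::-1]; u,v=pix(n,P0).astype(int); ims.append(cv2.resize(f[v-50:v+40,u-60:u+60],(800,600),interpolation=cv2.INTER_CUBIC))
cv2.imwrite("pics/rel.png",np.hstack(ims))
E
```

```text
t: 10.0
position: [0.5067, 0.0318, 0.0524]
ee_rot: [-0.273, 0.962, 0.004, 0.015]
wrist_force: [0.1, -0.3, 0.2]
width: 0.0518
gripper_force: 0.0
t 10.0 tilt [-0.     0.169 -0.   ] mod [ 2.9 10.2  4.3] lip [15.9 10.2 -6.3] Fpanel [-0.  -0.3  0.2] w 0.0518 mom [ 0.05 -0.03 -0.05]
```

View pics/rel.png

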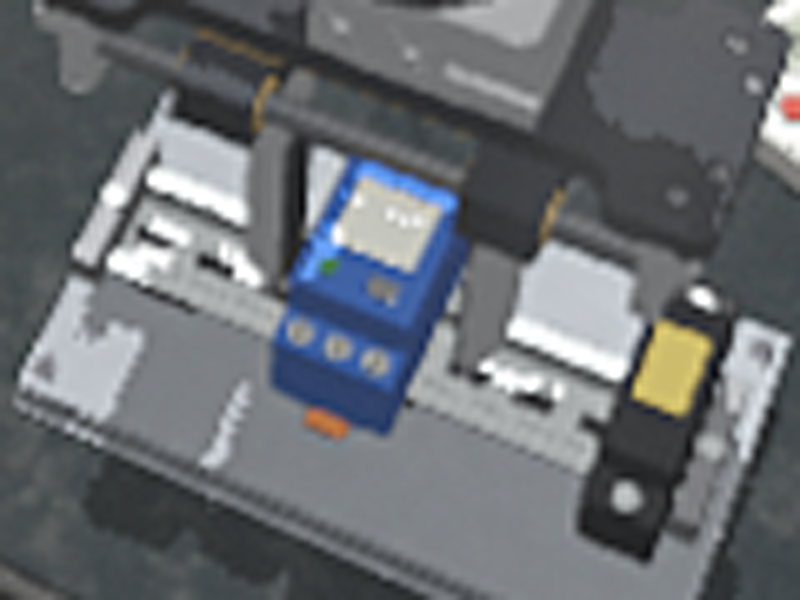

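The module rests hooked on the rail with its foot slightly up, and the fingers are clear of it. I'll retreat upward, shut the fingers, and press on the front over the clip.

```bash
python3 -m inch '[[0,0,0,0,0,0.6,0.45],[0,0,0,0,0,2.5,0.45],[0,0,0,0,0,5,0.45],[0,0,0,0,0,7,0.45],[0,0,0,0,0,7,1],[0,0,0,0,0,7,1],[0,0,0,0,0,7,1],[0,0,0,0,0,7,1]]'
python3 - <<'E'
from h import *
g=(P0+Rp.apply([-.009,.0102,.060]),Rp*R.from_euler('y',.1)*F); delta(g)
o=manip.get_obs(); print(Rp.inv().apply(o["position"]-P0)*1000,o["width"])
E
```

```text
t: 10.85
position: [0.5068, 0.0323, 0.122]
ee_rot: [-0.273, 0.962, 0.004, 0.015]
wrist_force: [-1.0, 0.6, -0.3]
width: 0.0233
gripper_force: 0.0
turn [ 0.036  -0.0588 -0.    ] shift cm [-1.93 -1.23 -2.49]
[18.34850725 10.49455756 79.90207029] 0.023253899569053063
```

```bash
python3 -m inch '[[0.018,-0.03,0,-1,-0.6,0,1],[0.036,-0.059,0,-1.93,-1.23,0,1],[0.036,-0.059,0,-1.93,-1.23,0,1],[0.036,-0.059,0,-1.93,-1.23,-1,1],[0.036,-0.059,0,-1.93,-1.23,-2,1],[0.036,-0.059,0,-1.93,-1.23,-2.2,1],[0.036,-0.059,0,-1.93,-1.23,-2.2,1]]'
python3 - <<'E'
from h import *
g=(P0+Rp.apply([-.009,.0102,.056]),Rp*R.from_euler('y',.1)*F); delta(g)
o=manip.get_obs(); print(Rp.inv().apply(o["position"]-P0)*1000,o["width"])
f=eyes.grab_frame("scene")[:,:,::-1]; u,v=pix("scene",P0).astype(int); cv2.imwrite("pics/press.png",cv2.resize(f[v-50:v+40,u-60:u+60],(600,450),interpolation=cv2.INTER_CUBIC))
E
```

```text
t: 11.55
position: [0.4882, 0.0206, 0.0999]
ee_rot: [-0.273, 0.961, 0.014, 0.048]
wrist_force: [1.0, -0.3, 0.2]
width: 0.0008
gripper_force: 0.0
turn [-0.0003  0.0005 -0.0008] shift cm [ 0.01 -0.02 -0.68]
[-7.59774744 10.39019148 62.6559198 ] 0.0007581666053004335
```

View pics/press.png

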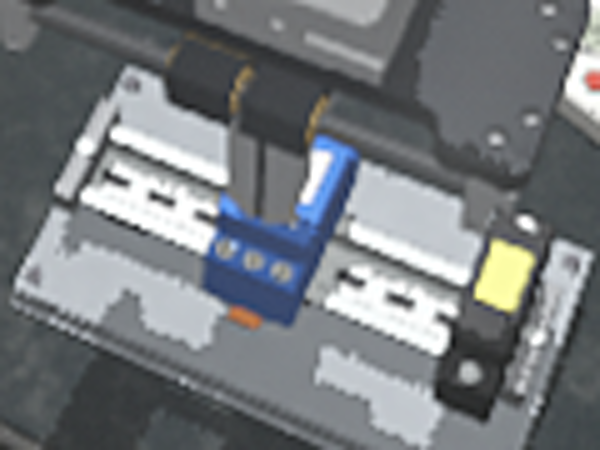

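The shut fingertips stand just over the foot-side half of the step front (about 270,220). Now I'll press slowly.

```bash
python3 -m inch '[[0,0,0,0.02,0,-0.2,1],[0,0,0,0.03,0,-0.4,1],[0,0,0,0.05,0,-0.6,1],[0,0,0,0.07,0,-0.8,1],[0,0,0,0.07,0,-0.8,1]]'
python3 -m inch '[[0,0,0,0.02,0.01,-0.1,1],[0,0,0,0.03,0.02,-0.2,1],[0,0,0,0.03,0.02,-0.2,1]]'
python3 -c "
from h import *
o=manip.get_obs(); print(Rp.inv().apply(o['position']-P0)*1000,Rp.inv().apply(o['wrist_force']))"
```

```text
t: 12.1
position: [0.4889, 0.02, 0.0927]
ee_rot: [-0.273, 0.961, 0.013, 0.049]
wrist_force: [-0.2, -1.1, 0.0]
width: 0.0006
gripper_force: 0.0
t: 12.4
position: [0.4892, 0.0203, 0.0908]
ee_rot: [-0.273, 0.961, 0.013, 0.049]
wrist_force: [0.6, -0.2, -0.6]
width: 0.0006
gripper_force: 0.0
[-8.68610207  9.50229391 53.57666787] [ 0.31433619 -0.49810755 -0.71082914]
```

```bash
for i in 1 2 3; do python3 -m inch '[[0,0,0,0.01,0.005,-0.05,1],[0,0,0,0.015,0.01,-0.1,1],[0,0,0,0.015,0.01,-0.1,1]]' | grep -E "position|wrist"; done
```

```text
position: [0.4894, 0.0204, 0.0898]
wrist_force: [0.4, -0.2, -0.1]
position: [0.4892, 0.0201, 0.0891]
wrist_force: [-2.0, -0.4, 6.3]
position: [0.4886, 0.0196, 0.0882]
wrist_force: [-4.4, -2.8, 9.4]
```

```bash
for i in 1 2 3; do python3 -m inch '[[0,0,0,0,0,-0.03,1],[0,0,0,0,0,-0.05,1],[0,0,0,0,0,-0.05,1]]' | grep -E "position|wrist"; done
```

```text
position: [0.49, 0.0207, 0.0873]
wrist_force: [-0.1, 0.8, -0.3]
position: [0.4897, 0.0206, 0.0867]
wrist_force: [-0.3, -0.7, 0.1]
position: [0.4897, 0.0206, 0.0863]
wrist_force: [-0.4, -0.0, -0.6]
```

The force dropped away, as it would on a snap. I'll follow down gently to confirm it's seated.

```bash
for i in 1 2 3 4; do python3 -m inch '[[0,0,0,0.005,0,-0.04,1],[0,0,0,0.01,0,-0.07,1],[0,0,0,0.01,0,-0.07,1]]' | grep -E "position|wrist"; done
python3 -c "
from h import *
o=manip.get_obs(); print(Rp.inv().apply(o['position']-P0)*1000,Rp.inv().apply(o['wrist_force']))"
```

```text
position: [0.4899, 0.0205, 0.0857]
wrist_force: [0.0, 0.9, -0.9]
position: [0.49, 0.0205, 0.0853]
wrist_force: [-1.7, -0.4, 4.8]
position: [0.49, 0.0205, 0.0851]
wrist_force: [-3.2, -1.0, 11.5]
position: [0.49, 0.0205, 0.0849]
wrist_force: [-4.8, -0.9, 18.2]
[-9.04730019  9.3038305  47.69214765] [-0.84122797  1.8009241  18.73035021]
```

It's rigid at front height ~47 mm, which matches a seated module on a slightly high rail. I'll retract and look.

```bash
python3 -m inch '[[0,0,0,0,0,0.5,1],[0,0,0,0,0,3,1],[0,0,0,0,0,8,1],[0,0,0,-2,5,13,1],[0,0,0,-4,10,14,1],[0,0,0,-6,15,14,1],[0,0,0,-8,20,14,1],[0,0,0,-8,20,14,1]]'
python3 - <<'E'
from h import *
ims=[]
for n in ("top","scene"):
    f=eyes.grab_frame(n)[:,:,::-1]; u,v=pix(n,P0).astype(int); ims.append(cv2.resize(f[v-50:v+50,u-50:u+50],(400,400),interpolation=cv2.INTER_CUBIC))
    s=f[v-50:v+50,u-50:u+50]; hsv=cv2.cvtColor(np.ascontiguousarray(s),cv2.COLOR_BGR2HSV)
    m=cv2.inRange(hsv,(100,110,60),(130,255,255)); b=cv2.minAreaRect(big(m))
    print(n,b,rp(n,np.array(b[0])+[u-50,v-50],P0,Rp.as_matrix(),.03 if n=="top" else .03))
cv2.imwrite("pics/end.png",np.hstack(ims))
E
```

```text
t: 16.2
position: [0.4086, 0.2239, 0.2243]
ee_rot: [-0.274, 0.96, 0.014, 0.05]
wrist_force: [-0.1, 0.5, 0.5]
width: 0.0005
gripper_force: 0.0
top ((50.060081481933594, 52.34764099121094), (32.49404525756836, 18.867507934570312), 58.392494201660156) [ 5.95929023  9.08734116 30.        ]
scene ((44.534488677978516, 43.586212158203125), (22.71601676940918, 40.31108093261719), 23.198591232299805) [-2.158112   10.04152399 30.        ]
```

View pics/end.png

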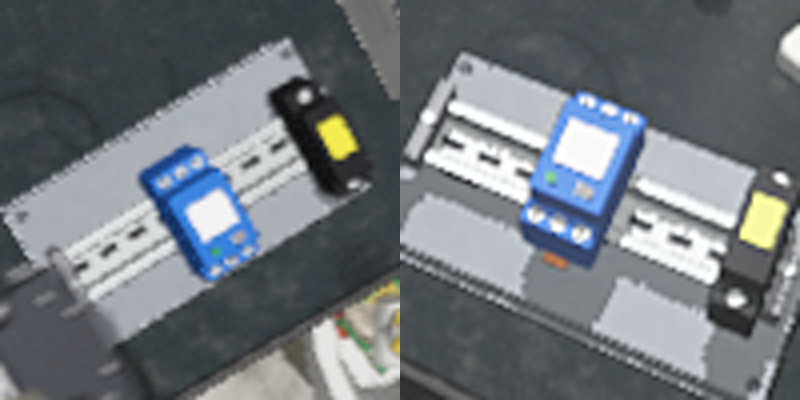

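The module sits flat between the black module and the end stop, lip end up the slope, and the arm is clear. The contact height fell about 4.5 mm through the snap, which over the 31 mm from the flange edge to the press point is the remaining 0.15 rad of tilt.

```bash
python3 -c "
from bench import hand_in
print(hand_in())"
```

```text
the job is handed in; nothing more can be done
None
```

I hooked the blue module on the rail and pressed its clip until it snapped. In the last picture it sits flat between the black module and the end stop; the press peaked at about 19 N, the arm was clear, and I handed the job in at about 16 s (no verdict was returned).

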